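# Pin the clock movement to its stand and snap the linchpin's ring shut

## Robot

A 7-joint arm with a two-finger parallel gripper is mounted at the origin on the work surface. World frame = base frame: x ahead of the robot, y to its left, z up, the work surface at z = 0. Lengths are in mm, angles in rad, forces in N, time in s.
With the tool pointing down it reaches from about 400 to 875 mm from the base axis. Payload 4.4 kg.
Tool frame: the origin (TCP) lies at the very end of the fingers, on their centre line; the grasp point (between the pads) lies 19 mm behind it (ctrl.grip_depth is the distance from the TCP to the grasp point, in mm); z points along the fingers, x is the direction in which the jaws open and shut, and the axes are right-handed (so a half turn about z gives the same grasp; the last joint's range is limited). The gripper opens to 85 mm and grips with 20 to 120 N. Pads are 22 mm wide; open, the fingers measure 114 mm over their backs; the gripper's body (76 mm by 85 mm) begins 54 mm behind the grasp point. The pads swing forward as they close: fully open they stand 13 mm farther back than shut.
Start: joints at [-1.257, 0.628, 0.038, 1.517, -0.027, 0.996, -0.02], TCP at [240.955, 603.704, 231.313] pointing down, gripper open.
Joint ranges: [-3.06, 3.06], [-0.37, 2.12], [-1.25, 1.32], [0.18, 2.47], [-1.1, 4.24], [0.23, 1.98], [-2.94, 2.94]. Speed limits (rad/s): [2.57, 2.57, 3.14, 3.14, 3.14, 3.14, 3.14].

## Interface

Orientations are given as [roll, pitch, yaw] about the fixed x, y, z axes, in that order (R = Rz(yaw) Ry(pitch) Rx(roll)).
In Python, from cell import ctrl gives the robot as it stands.
- The arm moves only by the shell command python3 -m creep 'ROWS'. ROWS is JSON, a list of rows, each an object with "hand": the opening, from 0 (shut) to 1 (fully open); "travel": the shift along the tool's x, y, z in cm, a list of three; "angular": the turn, a rotation vector about the tool's x, y, z in degrees, a list of three. In form: [{"hand": hand, "travel": [tx, ty, tz], "angular": [rx, ry, rz]}, ...]. A call has 1 to 20 rows; each row is the pose to reach, as a shift and turn from the pose measured when the call began, along the tool's axes at that moment; what a row does not reach only later rows make up. A row lasts 1/10 s, in which the tool goes at most 50 mm and 8.59 degrees, less where a joint would pass 70% of its speed; a pose out of reach is approached as far as the arm can. A call with a gripper value outside its range is refused whole. The fingers move at their own pace and stop on an object; the grip force is fixed at half the most. Time passes only in rows, so rows that repeat a pose let the fingers close. It gives the time, the measured TCP pose, the force and the opening at its end, in the units of the state.
- ctrl.read_state(): the state, without advancing time (a new reading comes with each control period).
- ctrl.get_image(name): name is "side" or "top" or "wrist"; returns a dict with "frame" (384x512x3 uint8, red, green, blue), "fx", "fy", "cx", "cy" (pixels), "origin" and "orientation" of the camera in the world. Camera axes: x right, y down, z forward; pixel columns grow to the right and rows downward; lengths in mm; the calibration is good to about 2 mm. A picture is of the moment at which its call begins. There is no depth.
- ctrl.finish_job(): hands the job in, once; it reports no verdict.
Trained networks look in the newest picture that a camera, given by its name, has taken for a name from the list of things; names that differ only in an ending like _2 or _b are one class to them, and where a whole thing is asked for, a point or a joint stands for the part that bears it (a point fixed in the world has none). Each returns a list of dicts, best first, with "confidence" (0 to 1); they miss things now and then, are a little off and sometimes report something else, mostly with a low value. They report only what shows in the picture. A call takes as long as a camera call. They do not tell look-alikes from the thing itself.
- ctrl.regions_of(camera, thing): "region" (384x512 bool, what is visible of it).
- ctrl.spot_point(camera, thing): "at" ([x, y, z] in mm, in world coordinates, good to about 4 mm: a listed point, or the origin of a listed thing).
The state is a dict: "clock": time; "qpos": joint angles; "qd": joint speeds; "tau": joint torques, N m; "eef_pos": TCP position; "tool_rot": TCP orientation; "force": force on the tool from outside, world axes, zero at the start; "torque": the same for the moment, N m; "width": finger opening in mm.
Only numpy, scipy, OpenCV 4.12 (cv2) and the standard library are available. Lean on these libraries where they do the work, as an engineer would, in place of code of your own. Each camera call takes 0.05 s, during which the arm holds its last target. There are 200 camera calls.

## Task

Lock the clock movement onto its stand: take the linchpin off the wooden rest and slide it gently, without ramming it, through the cross hole of the stand's post (feel for the hole: the post's head may sit several millimetres to one side, and light pressure is enough) from the side that faces the robot, until its square barrel is fully home against the post. Then swing the sprung ring up and over the top of the post and press it down until it has snapped past the pin's end, so that it stays locked. Leave the other things on the bench where they are.

Things in the scene. Friction and masses are not known exactly. Their poses are not given: they have to be found in the camera images.
- pin_grip (a point): Centre of the square barrel (31 long, from 15 behind to 16 in front of this point; 16 wide, 16 high) of a steel linchpin, 110 g plus its ring, lying level and loose on the rest. Grip it here from above, across its width. x points along the pin to its tip, z up. The barrel's flat front face is the shoulder. The ring's hinge, its axis along y, is 21 behind this point and level with it.
- pin_tip (a point): Rounded tip of the linchpin, 69 in front of the barrel's centre along the pin's x. From the shoulder a 10 x 10 square shank, 45 long, runs forward, tapers over the next 4 to 8.4 square and ends in a round nose of radius 4.2. Let go in the hole, the pin droops by a few hundredths of a rad.
- ring (a joint): Ring's angle on its hinge (rad): 0 folded back level, away from the tip; pi/2 upright; pi its cross bar level with the pin's end; hard stop 3.26. Stays where left (friction). Near pi the bar meets the round nose and must be forced about 2 outward along the ring against a spring (3 N per mm): 5 to 10 N down on the tab. Past 3.17 it has sprung back under the nose: locked.
- ring_tab (a point): Centre of the flat thumb tab at the ring's far end, 102 from the hinge: 20 along the ring, 18 wide, 5 thick. Pinch it across its width (along the pin's y), or press it. At first it lies behind the barrel, towards the robot. The ring is a U of wire, 46 wide outside, 37 inside; its cross bar, 5 thick, is 91 from the hinge.
- hole (a point): Nominal centre of the mouth of the cross hole in the post's face towards the robot, 110 above the bench; x level into the hole, z up. The hole, 11.2 x 11.2 square, runs 34 through the post's steel head (26 wide, top 16 above the hole). That head is clamped on a cross slide: it and its hole really sit anywhere up to 7 to either side (along y) of this point, a shift not measured here.
- stand: Clock stand, fixed to the bench: round base 110 across, on it a clock movement of two round brass plates (94 across, its top 44 below the hole's centre), a post in the middle with a 44 wide cross slide under its pierced head. Origin on the bench under the post's axis, x in the hole's direction, z up.
- rest: Dark wooden rest, fixed to the bench: foot 75 x 60 x 12 and an upright, 30 long and 11 wide, whose top, 55 above the bench, carries the linchpin's barrel. Origin under its centre.
- driver_a: Bystander: screwdriver, 170 long, lying on the bench.
- driver_b: Bystander: smaller screwdriver, 150 long, lying on the bench.
- pliers: Bystander: pliers with red handles, 150 long, lying on the bench.
- tweezers: Bystander: brass tweezers, 120 long, lying on the bench.
- tin: Bystander: open steel tin, 48 across, 45 high.
- oil_jar: Bystander: amber glass jar, 36 across, 35 high.
- block: Bystander: round wooden block, 32 across, 50 high.
Mind the look-alikes: they are no part of the job. Leave any green look-alike of the part that bears pin_grip alone.

How it is judged (in metres and radians):
On the way, in this order (a step that is already met when the one before it is completed fails the run):
1. the pin is through the hole, its barrel home against the post, the ring still open (x of pin_grip in the frame of hole above -0.018 m and y of pin_grip in the frame of hole between -0.009 and 0.009 m and z of pin_grip in the frame of hole between -0.003 and 0.003 m and angle between the x axis of pin_grip and the x axis of hole, either way round below 0.12 rad and value of joint ring below 2.8 rad), for 0.2 s.
2. the ring has been swung over the post and has snapped past the pin's end (x of pin_grip in the frame of hole above -0.018 m and y of pin_grip in the frame of hole between -0.009 and 0.009 m and z of pin_grip in the frame of hole between -0.003 and 0.003 m and angle between the x axis of pin_grip and the x axis of hole, either way round below 0.12 rad and value of joint ring above 3.17 rad), for 0.2 s.
At the end, for the whole second after the job is handed in: The pin lies in the post's cross hole with its barrel within 2 mm of the post's face, within 3 mm in height and 9 mm sideways of the nominal hole centre and 0.12 rad of its direction; the ring is past the pin's end (ring joint above 3.17) and everything is at rest and released (all of step 2 and linear speed of pin below 0.02 m/s); the robot touches nothing.
It fails at once if while its tip is still outside the hole or just entering it (under 12 mm), the linchpin is pressed against the stand with more than 25 N (contact force between pin and stand above 25 N and x of pin_grip in the frame of hole below -0.057 m).
It fails at once if the linchpin is rammed or wedged against the stand with more than 60 N (contact force between pin and stand above 60 N).
It fails at once if the gripper presses on the stand with more than 15 N (contact force between the fingers and stand above 15 N).
It fails at once if a bystander on the bench is moved more than 20 mm (distance of any of driver_a, driver_b, pliers, tweezers, tin, oil_jar, block from where it was at the start of the episode above 0.02 m).
It also fails if it takes over 72 s, if anything falls off the work surface, if the arm or the gripper's body presses on something with over 40 N, if the wrist force passes 120 N, or if a joint passes its speed limit or range.

## Working session

There is one attempt and no reset: what is moved stays moved. The work goes in short steps, Python scripts to look and compute and a shell command to move; the robot and the scene stay as the last step left them, time stands still between calls to the robot, and variables do not carry over. Pictures are saved under pics/ and viewed, about 8 in all and at most 12, crops included, and the job is handed in when it is done.

```bash
mkdir -p pics; ls; cat > h.py <<'E'
import numpy as np,cv2
from cell import ctrl
from scipy.spatial.transform import Rotation as R
def st(): return ctrl.read_state()
def cam(n):
    d=ctrl.get_image(n); return d
def rot(o):
    o=np.array(o,float)
    return o if o.shape==(3,3) else R.from_euler('xyz',o).as_matrix()
def proj(d,p):
    c=rot(d['orientation']).T@(np.array(p,float)-d['origin']); return d['fx']*c[0]/c[2]+d['cx'],d['fy']*c[1]/c[2]+d['cy']
def ray(d,u,v):
    r=rot(d['orientation'])@np.array([(u-d['cx'])/d['fx'],(v-d['cy'])/d['fy'],1]); return np.array(d['origin'],float),r
def atz(d,u,v,z):
    o,r=ray(d,u,v); return o+r*(z-o[2])/r[2]
def tool(p): # world point -> travel (cm) for TCP in tool axes
    s=st(); return rot(s['tool_rot']).T@(np.array(p,float)-s['eef_pos'])/10
E
python3 - <<'E'
from h import *
np.set_printoptions(precision=2,suppress=True)
print({k:np.round(v,3) for k,v in st().items()})
ims=[]
for n in('side','top'):
    d=cam(n); ims.append(d['frame']); print(n,d['origin'],d['orientation'],d['fx'])
    for t in ['pin_grip','pin_tip','ring_tab','hole','stand','rest','tin','oil_jar','block','driver_a','pliers','tweezers']:
        print(t,[(np.round(x['at'],1),round(x['confidence'],2),np.round(proj(d,x['at']))) for x in ctrl.spot_point(n,t)][:3])
for n,i in zip(('side','top'),ims): cv2.imwrite(f'pics/{n}0.png',cv2.resize(i[:,:,::-1],(800,600)))
E
```

```text
pics
{'clock': np.float64(0.0), 'qpos': array([-1.26,  0.63,  0.04,  1.52, -0.03,  1.  , -0.02]), 'qd': array([-0.,  0.,  0.,  0., -0.,  0., -0.]), 'tau': array([ -0.  , -56.34,   1.23, -19.34,   0.01,   0.01,   0.  ]), 'eef_pos': array([240.73, 603.09, 230.39]), 'tool_rot': array([3.14, 0.  , 1.19]), 'force': array([ 0.35, -0.22, -0.6 ]), 'torque': array([ 0.03, -0.  ,  0.01]), 'width': np.float64(85.449)}
side [463.35 773.31 741.06] [-2.28 -0.02 -2.96] 375.0440096850788
pin_grip [(array([407.9, 181.8,   6.6]), 0.6, array([317., 275.])), (array([ 589.8, -148.9,   62. ]), 0.49, array([266., 169.]))]
pin_tip [(array([470.3, 201.4,   9.6]), 0.66, array([291., 277.])), (array([ 653.5, -176.8,   64. ]), 0.62, array([247., 161.])), (array([ 591.3, -151.5,   60. ]), 0.4, array([266., 169.]))]
ring_tab [(array([287.8, 143.9,   8.9]), 0.65, array([367., 270.])), (array([ 475.1, -113. ,   90.6]), 0.45, array([303., 173.]))]
hole [(array([558.9, 177.2, 112.8]), 0.96, array([257., 234.]))]
stand [(array([577. , 175.2,   2.2]), 0.59, array([250., 264.])), (array([655.2, -10.6,  -1.6]), 0.26, arr
[... 1292 characters left out ...]
180.2,  -5.1]), 0.95, array([181., 213.]))]
rest [(array([ 582.5, -147.9,   -1.1]), 0.76, array([313., 218.]))]
tin [(array([498.7, 347.2,  -0.8]), 0.56, array([109., 244.]))]
oil_jar [(array([ 516.4, -356.1,    0.4]), 0.59, array([399., 248.]))]
block [(array([ 711.8, -336.6,    1.2]), 0.62, array([387., 170.])), (array([ 589.8, -149. ,   54.7]), 0.26, array([317., 210.]))]
driver_a [(array([455.6,  -1.4,   0.5]), 0.9, array([251., 267.])), (array([653. ,  -9.3,  -2.6]), 0.76, array([258., 188.]))]
pliers [(array([758.5,  -0.9,  -3.3]), 0.9, array([256., 149.]))]
tweezers [(array([757.3,  -2.2,  -2.5]), 0.54, array([257., 150.])), (array([ 421.2, -152.1,    0.7]), 0.5, array([315., 284.]))]
```

View pictures.

```bash
python3 - <<'E'
import cv2,numpy as np
a=cv2.imread('pics/side0.png');b=cv2.imread('pics/top0.png')
cv2.imwrite('pics/ov.png',np.hstack([cv2.resize(a[150:560,150:720],(400,288)),cv2.resize(b[150:560,100:670],(400,288))]))
t=b[270:470,420:570];g=b[370:500,220:330]
cv2.imwrite('pics/crop.png',np.hstack([cv2.resize(t,(400,533)),cv2.resize(g,(400,533))]))
E
```

```text
(no output)
```

View pics/top0.png

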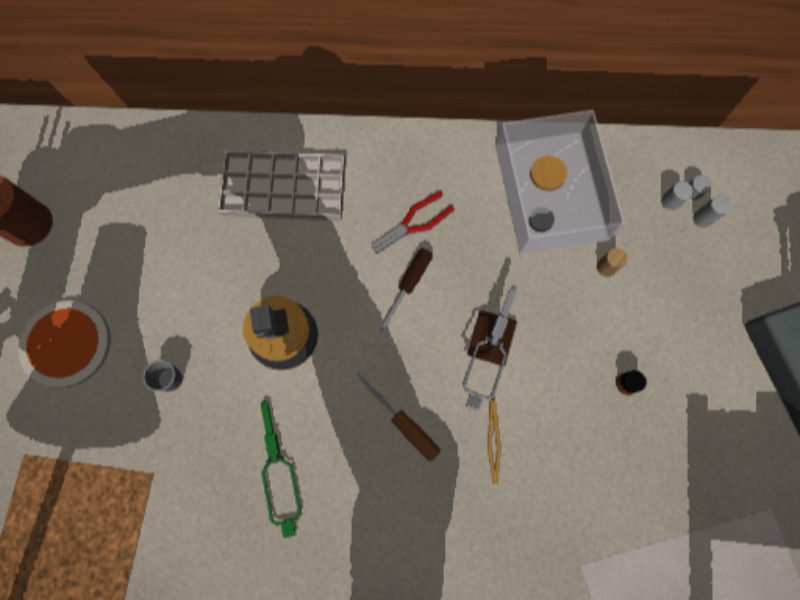

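View pics/crop.png

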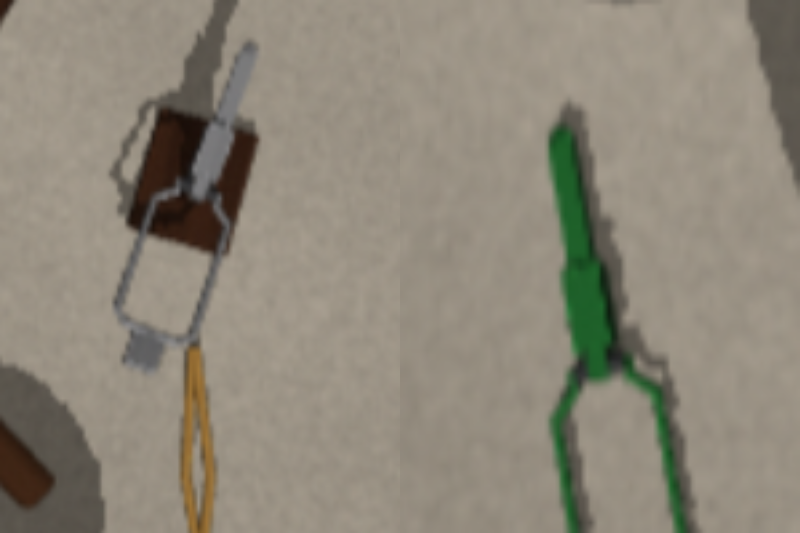

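Steel pin on the dark rest (top picture, 500,325, silver) is the one; the green one (275,450) lying on the bench is the look-alike and stays. The tweezers end near the ring's tab at (493,400). Going above the pin.

```bash
python3 - <<'E'
from h import *
print(tool([590,-150,190]))
E
```

```text
[-57.06149003  60.35917129   4.12877329]
```

```bash
python3 -m creep '[{"hand":1,"travel":[-57.1,60.4,4],"angular":[0,0,0]},{"hand":1,"travel":[-57.1,60.4,4],"angular":[0,0,0]},{"hand":1,"travel":[-57.1,60.4,4],"angular":[0,0,0]},{"hand":1,"travel":[-57.1,60.4,4],"angular":[0,0,0]},{"hand":1,"travel":[-57.1,60.4,4],"angular":[0,0,0]},{"hand":1,"travel":[-57.1,60.4,4],"angular":[0,0,0]},{"hand":1,"travel":[-57.1,60.4,4],"angular":[0,0,0]},{"hand":1,"travel":[-57.1,60.4,4],"angular":[0,0,0]},{"hand":1,"travel":[-57.1,60.4,4],"angular":[0,0,0]},{"hand":1,"travel":[-57.1,60.4,4],"angular":[0,0,0]}]'
```

```text
clock: 2.3
eef_pos: [451.6, 148.8, 207.5]
tool_rot: [3.141, -0.001, 1.191]
force: [0.8, 1.1, -0.3]
width: 85.2
```

```bash
python3 -m creep '[{"hand":1,"travel":[-22.6,24,1.7],"angular":[0,0,0]},{"hand":1,"travel":[-22.6,24,1.7],"angular":[0,0,0]},{"hand":1,"travel":[-22.6,24,1.7],"angular":[0,0,0]},{"hand":1,"travel":[-22.6,24,1.7],"angular":[0,0,0]},{"hand":1,"travel":[-22.6,24,1.7],"angular":[0,0,0]},{"hand":1,"travel":[-22.6,24,1.7],"angular":[0,0,0]},{"hand":1,"travel":[-22.6,24,1.7],"angular":[0,0,0]},{"hand":1,"travel":[-22.6,24,1.7],"angular":[0,0,0]},{"hand":1,"travel":[-22.6,24,1.7],"angular":[0,0,0]},{"hand":1,"travel":[-22.6,24,1.7],"angular":[0,0,0]}]'
python3 - <<'E'
from h import *
np.set_printoptions(precision=2,suppress=True)
d=cam('wrist'); print(d['origin'],rot(d['orientation']),d['fx'])
for t in ['pin_grip','pin_tip','ring_tab']:
    print(t,[(np.round(x['at'],1),round(x['confidence'],2),np.round(proj(d,x['at']))) for x in ctrl.spot_point('wrist',t)][:3])
cv2.imwrite('pics/w1.png',d['frame'][:,:,::-1])
E
```

```text
clock: 3.3
eef_pos: [590.5, -148.3, 190.4]
tool_rot: [-3.141, -0.002, 1.193]
force: [0.4, 0.4, 0.2]
width: 85.5
[ 517.42 -119.09  333.07] [[ 0.37  0.88  0.29]
 [ 0.93 -0.35 -0.11]
 [ 0.    0.31 -0.95]] 290.607806496269
pin_grip [(array([ 591.2, -149.6,   61.8]), 0.56, array([256., 182.]))]
pin_tip [(array([ 655.1, -175.6,   60.9]), 0.92, array([256., 245.]))]
ring_tab [(array([ 475.3, -109.8,   90.8]), 0.57, array([248.,  36.]))]
```

View pics/w1.png

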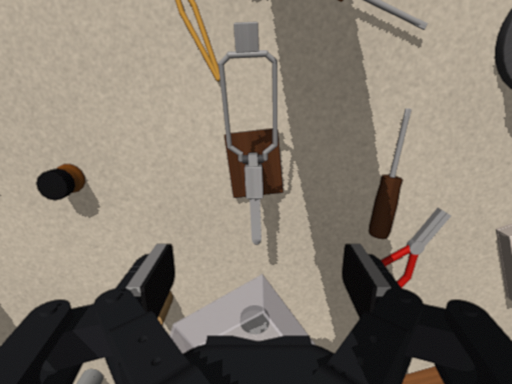

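Wrist picture: barrel at (254,182), tip (256,243), ring and tab (246,37) behind; pin in line with the tool's y, ~1.5 mm to −x. Descend and grip, 2 mm behind the barrel's centre for clearance from the post.

```bash
python3 -c "from cell import ctrl; print(ctrl.grip_depth)"; python3 -m creep '[{"hand":1,"travel":[-0.15,-0.1,4],"angular":[0,0,0]},{"hand":1,"travel":[-0.15,-0.1,8],"angular":[0,0,0]},{"hand":1,"travel":[-0.15,-0.1,11],"angular":[0,0,0]},{"hand":1,"travel":[-0.15,-0.1,13],"angular":[0,0,0]},{"hand":1,"travel":[-0.15,-0.1,14.1],"angular":[0,0,0]},{"hand":1,"travel":[-0.15,-0.1,14.6],"angular":[0,0,0]},{"hand":1,"travel":[-0.15,-0.1,14.6],"angular":[0,0,0]},{"hand":1,"travel":[-0.15,-0.1,14.6],"angular":[0,0,0]}]'
```

```text
18.700000000000003
clock: 4.3
eef_pos: [590.4, -149.6, 45.9]
tool_rot: [3.139, -0.002, 1.193]
force: [1.0, -0.8, 0.2]
width: 85.5
```

```bash
python3 -m creep '[{"hand":0,"travel":[0,0,0],"angular":[0,0,0]},{"hand":0,"travel":[0,0,0],"angular":[0,0,0]},{"hand":0,"travel":[0,0,0],"angular":[0,0,0]},{"hand":0,"travel":[0,0,0],"angular":[0,0,0]},{"hand":0,"travel":[0,0,0],"angular":[0,0,0]},{"hand":0,"travel":[0,0,0],"angular":[0,0,0]},{"hand":0,"travel":[0,0,0],"angular":[0,0,0]},{"hand":0,"travel":[0,0,0],"angular":[0,0,0]}]'
```

```text
clock: 5.1
eef_pos: [590.2, -150.3, 46.2]
tool_rot: [3.139, -0.001, 1.193]
force: [-1.5, -2.4, 5.4]
width: 15.2
```

```bash
python3 -m creep '[{"hand":0,"travel":[0,0,-1],"angular":[0,0,0]},{"hand":0,"travel":[0,0,-4],"angular":[0,0,0]},{"hand":0,"travel":[0,0,-8],"angular":[0,0,0]},{"hand":0,"travel":[0,0,-12],"angular":[0,0,0]},{"hand":0,"travel":[3,-4,-15],"angular":[0,0,0]},{"hand":0,"travel":[6,-7,-15.4],"angular":[0,0,-5]},{"hand":0,"travel":[9,-10,-15.4],"angular":[0,0,-10]},{"hand":0,"travel":[12,-13,-15.4],"angular":[0,0,-15]},{"hand":0,"travel":[15,-16,-15.4],"angular":[0,0,-20]},{"hand":0,"travel":[18,-20,-15.4],"angular":[0,0,-21.7]},{"hand":0,"travel":[21,-23,-15.4],"angular":[0,0,-21.7]},{"hand":0,"travel":[23,-25.5,-15.4],"angular":[0,0,-21.7]},{"hand":0,"travel":[24,-26.5,-15.4],"angular":[0,0,-21.7]},{"hand":0,"travel":[24.4,-27,-15.4],"angular":[0,0,-21.7]},{"hand":0,"travel":[24.4,-27,-15.4],"angular":[0,0,-21.7]},{"hand":0,"travel":[24.4,-27,-15.4],"angular":[0,0,-21.7]}]'
python3 - <<'E'
from h import *
np.set_printoptions(precision=2,suppress=True)
d=cam('wrist'); print(st()['force'],st()['eef_pos'])
for t in ['hole','stand','pin_grip','pin_tip']:
    print(t,[(np.round(x['at'],1),round(x['confidence'],2),np.round(proj(d,x['at']))) for x in ctrl.spot_point('wrist',t)][:3])
import pickle; pickle.dump(d,open('w2.pkl','wb'))
cv2.imwrite('pics/w2.png',cv2.resize(d['frame'][100:370,100:420,::-1],(800,675))[:600])
E
```

```text
clock: 6.7
eef_pos: [429.2, 175.2, 199.7]
tool_rot: [3.138, 0.001, 1.57]
force: [0.2, -0.7, -1.1]
width: 14.9
[-0.36  0.32 -2.24] [429.33 174.96 199.64]
hole [(array([557.7, 175.8, 111. ]), 0.79, array([258., 318.]))]
stand [(array([455.3,  -3.5,  -2.1]), 0.36, array([114., 184.]))]
pin_grip [(array([411.7, 181.7,   6. ]), 0.64, array([263., 150.])), (array([429.7, 174.7, 213.2]), 0.56, array([256., 260.]))]
pin_tip [(array([477. , 198.3,   9.6]), 0.63, array([277., 204.]))]
```

View pics/w2.png

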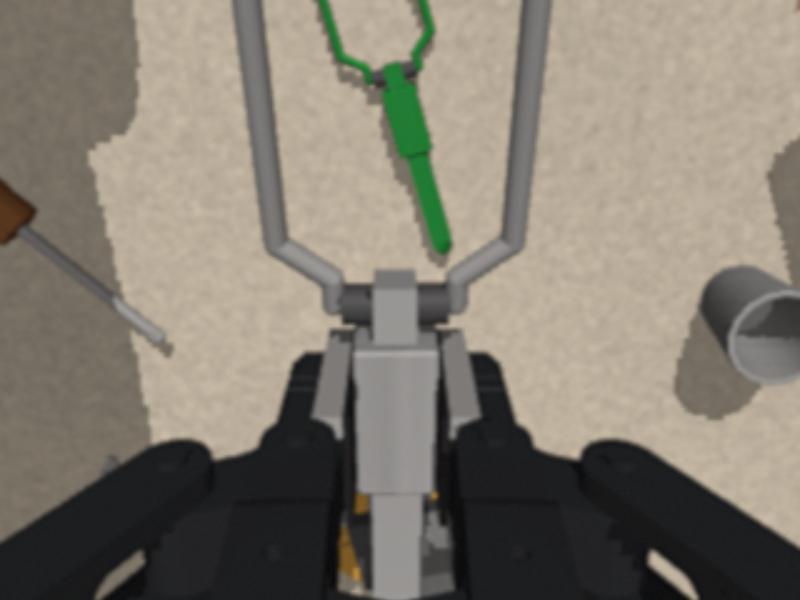

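```bash
python3 -m creep '[{"hand":0,"travel":[0.1,4,-3],"angular":[0,0,0]},{"hand":0,"travel":[0.1,8,-3],"angular":[0,0,0]},{"hand":0,"travel":[0.1,12,-3],"angular":[0,0,0]},{"hand":0,"travel":[0.1,16,-3],"angular":[0,0,0]},{"hand":0,"travel":[0.1,19,-3],"angular":[0,0,0]},{"hand":0,"travel":[0.1,20.3,-3],"angular":[0,0,0]},{"hand":0,"travel":[0.1,20.3,-3],"angular":[0,0,0]},{"hand":0,"travel":[0.1,20.3,-3],"angular":[0,0,0]}]'
python3 - <<'E'
from h import *
np.set_printoptions(precision=2,suppress=True)
d=cam('wrist')
for t in ['hole','stand']:
    print(t,[(np.round(x['at'],1),round(x['confidence'],2),np.round(proj(d,x['at']))) for x in ctrl.spot_point('wrist',t)][:3])
import pickle; pickle.dump(d,open('w3.pkl','wb'))
cv2.imwrite('pics/w3.png',cv2.resize(d['frame'][40:220,136:376,::-1],(800,600),interpolation=cv2.INTER_CUBIC))
E
```

```text
clock: 7.75
eef_pos: [631.2, 175.7, 229.5]
tool_rot: [3.141, 0.001, 1.57]
force: [0.7, 1.2, -1.7]
width: 15.3
hole [(array([557.4, 173.1, 109.5]), 0.59, array([255., 101.]))]
stand [(array([576.7, 176.2,   0.2]), 0.72, array([258., 116.]))]
```

View pics/w3.png

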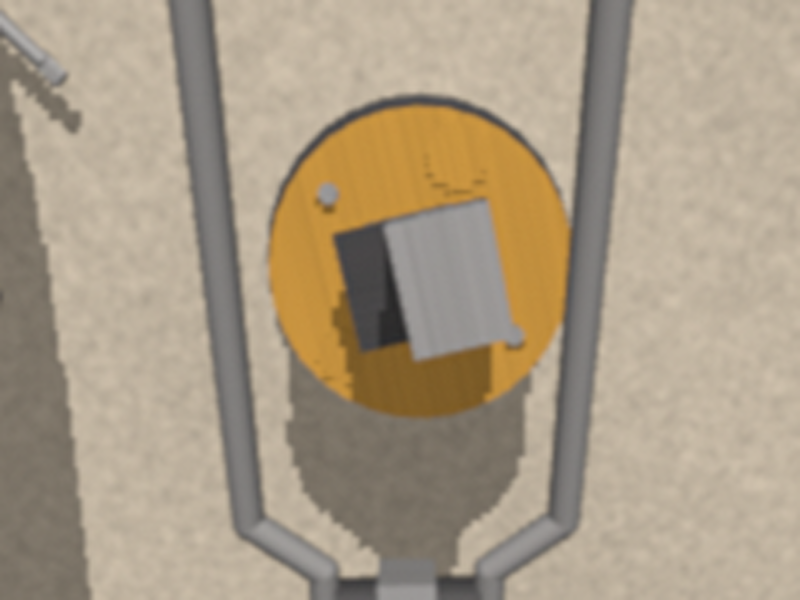

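Head top (light grey) has crop corners (384,222), (487,198), (514,340), (415,360); it is shifted towards +y on the dark slide and turned. Compute.

```bash
python3 - <<'E'
from h import *
import pickle
np.set_printoptions(precision=2,suppress=True)
d=pickle.load(open('w3.pkl','rb'))
g=cv2.cvtColor(np.ascontiguousarray(d['frame']),cv2.COLOR_RGB2GRAY)
c=np.array([(384,222),(487,198),(514,340),(415,360)],float)/(10/3)+[136,40]-.35
c=cv2.cornerSubPix(g,c.astype(np.float32).reshape(-1,1,2),(3,3),(-1,-1),(3,30,.01)).reshape(-1,2); print(c)
P=np.array([atz(d,u,v,126) for u,v in c]);print(P)
for a,b in((0,1),(3,2),(0,3),(1,2)):
    e=P[b]-P[a];print(np.linalg.norm(e),np.degrees(np.arctan2(e[1],e[0])))
print('mouth',(P[0]+P[1])/2,'cen',P.mean(0))
# movement disc
f=d['frame'].astype(int);m=((f[:,:,0]-f[:,:,2]>60)&(np.arange(384)[:,None]<200)).astype(np.uint8)
m[:,:210]=0;m[:,310:]=0
h=cv2.convexHull(np.argwhere(m)[:,::-1].astype(np.int32));(e)=cv2.fitEllipse(h);print(e, atz(d,*e[0],66))
E
```

```text
[[250.97 105.69]
 [281.98  99.44]
 [289.85 141.65]
 [259.94 147.67]]
[[560.41 170.33 126.  ]
 [555.6  195.45 126.  ]
 [589.66 202.9  126.  ]
 [594.72 177.64 126.  ]]
25.57157455335839 100.8382269037758
25.76272937535896 101.34390623786022
35.08441789295212 12.027121002537436
34.86158368194441 12.347327078967247
mouth [558.01 182.89 126.  ] cen [575.1  186.58 126.  ]
((261.65283203125, 117.98955535888672), (91.36775207519531, 93.81587982177734), 5.246834754943848) [574.47 179.71  66.  ]
```

Head measures 25.6 x 35 (given 26 x 34), yaw 0.203, true hole ≈ (558.5,183,110), about 6 mm off nominal. Go to 15 mm in front of the mouth.

```bash
python3 -m creep '[{"hand":0,"travel":[-0.3,-4,0],"angular":[0,0,-4]},{"hand":0,"travel":[-0.5,-8,0],"angular":[0,0,-8]},{"hand":0,"travel":[-0.8,-12,0],"angular":[0,0,-11.6]},{"hand":0,"travel":[-1,-15.7,0],"angular":[0,0,-11.6]},{"hand":0,"travel":[-1,-15.7,3],"angular":[0,0,-11.6]},{"hand":0,"travel":[-1,-15.7,6],"angular":[0,0,-11.6]},{"hand":0,"travel":[-1,-15.7,9],"angular":[0,0,-11.6]},{"hand":0,"travel":[-1,-15.7,12],"angular":[0,0,-11.6]},{"hand":0,"travel":[-1,-15.7,13.6],"angular":[0,0,-11.6]},{"hand":0,"travel":[-1,-15.7,13.6],"angular":[0,0,-11.6]},{"hand":0,"travel":[-1,-15.7,13.6],"angular":[0,0,-11.6]}]'
python3 - <<'E'
from h import *
import pickle
np.set_printoptions(precision=2,suppress=True)
s=st();print(s['eef_pos'],s['tool_rot'],s['force'],s['torque'])
d=cam('wrist');pickle.dump(d,open('w4.pkl','wb'))
d2=cam('side');pickle.dump(d2,open('s4.pkl','wb'))
for t in ('pin_tip','hole'):
  for n,dd in (('side',d2),('wrist',d)): print(n,t,[(np.round(x['at'],1),round(x['confidence'],2),np.round(proj(dd,x['at']))) for x in ctrl.spot_point(n,t)][:3])
a=cv2.resize(d['frame'][180:360,176:336,::-1],(400,450),interpolation=cv2.INTER_CUBIC)
u,v=map(int,proj(d2,[530,175,110]));b=cv2.resize(d2['frame'][v-45:v+45,u-40:u+40,::-1],(400,450),interpolation=cv2.INTER_CUBIC)
cv2.imwrite('pics/w4.png',np.hstack([a,b]))
E
```

```text
clock: 9.0
eef_pos: [474.2, 166.6, 94.6]
tool_rot: [3.139, 0.001, 1.774]
force: [0.6, -0.0, -2.3]
width: 14.8
[474.24 166.56  94.62] [3.14 0.   1.77] [ 0.55 -0.   -2.33] [-0.02 -0.02  0.01]
side pin_tip [(array([541.8, 179.6, 111.5]), 0.94, array([265., 237.])), (array([470.5, 202.1,   8.4]), 0.94, array([291., 277.])), (array([ 585.5, -152.1,    0.6]), 0.16, array([267., 184.]))]
wrist pin_tip [(array([472.6, 198.9,   6.1]), 0.9, array([296., 199.]))]
side hole [(array([559.2, 177.6, 113.7]), 0.75, array([257., 234.]))]
wrist hole []
```

View pics/w4.png

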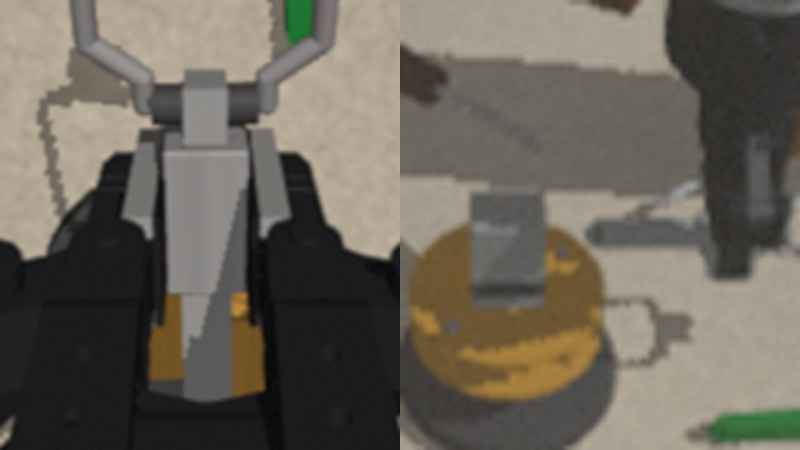

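```bash
python3 -m creep '[{"hand":0,"travel":[-0.1,0,0.15],"angular":[0,0,0]},{"hand":0,"travel":[-0.1,0.4,0.15],"angular":[0,0,0]},{"hand":0,"travel":[-0.1,0.8,0.15],"angular":[0,0,0]},{"hand":0,"travel":[-0.1,1.1,0.15],"angular":[0,0,0]},{"hand":0,"travel":[-0.1,1.3,0.15],"angular":[0,0,0]},{"hand":0,"travel":[-0.1,1.4,0.15],"angular":[0,0,0]},{"hand":0,"travel":[-0.1,1.4,0.15],"angular":[0,0,0]}]'
```

```text
clock: 10.0
eef_pos: [488.8, 168.3, 93.3]
tool_rot: [3.138, 0.001, 1.773]
force: [0.8, 0.4, -1.4]
width: 14.8
```

```bash
python3 -m creep '[{"hand":0,"travel":[0,0.05,0],"angular":[0,0,0]},{"hand":0,"travel":[0,0.1,0],"angular":[0,0,0]},{"hand":0,"travel":[0,0.15,0],"angular":[0,0,0]},{"hand":0,"travel":[0,0.2,0],"angular":[0,0,0]},{"hand":0,"travel":[0,0.25,0],"angular":[0,0,0]},{"hand":0,"travel":[0,0.3,0],"angular":[0,0,0]},{"hand":0,"travel":[0,0.3,0],"angular":[0,0,0]}]'
```

```text
clock: 10.7
eef_pos: [491.8, 169.0, 93.4]
tool_rot: [3.138, 0.001, 1.773]
force: [0.5, -0.1, -1.7]
width: 14.9
```

```bash
python3 -m creep '[{"hand":0,"travel":[0,0.05,0],"angular":[0,0,0]},{"hand":0,"travel":[0,0.1,0],"angular":[0,0,0]},{"hand":0,"travel":[0,0.15,0],"angular":[0,0,0]},{"hand":0,"travel":[0,0.2,0],"angular":[0,0,0]},{"hand":0,"travel":[0,0.2,0],"angular":[0,0,0]}]'
```

```text
clock: 11.2
eef_pos: [493.8, 169.4, 93.3]
tool_rot: [3.138, 0.001, 1.773]
force: [-0.2, -0.7, -2.3]
width: 15.1
```

```bash
python3 -m creep '[{"hand":0,"travel":[0,0.05,0],"angular":[0,0,0]},{"hand":0,"travel":[0,0.1,0],"angular":[0,0,0]},{"hand":0,"travel":[0,0.15,0],"angular":[0,0,0]},{"hand":0,"travel":[0,0.2,0],"angular":[0,0,0]},{"hand":0,"travel":[0,0.2,0],"angular":[0,0,0]}]'
```

```text
clock: 11.7
eef_pos: [496.0, 169.8, 93.4]
tool_rot: [3.138, 0.0, 1.773]
force: [-0.2, -0.8, -1.9]
width: 15.0
```

```bash
python3 -m creep '[{"hand":0,"travel":[0,0.05,0],"angular":[0,0,0]},{"hand":0,"travel":[0,0.1,0],"angular":[0,0,0]},{"hand":0,"travel":[0,0.15,0],"angular":[0,0,0]},{"hand":0,"travel":[0,0.2,0],"angular":[0,0,0]},{"hand":0,"travel":[0,0.2,0],"angular":[0,0,0]}]'
```

```text
clock: 12.2
eef_pos: [498.0, 170.2, 93.4]
tool_rot: [3.138, 0.0, 1.773]
force: [-0.7, -0.3, -1.7]
width: 15.0
```

```bash
python3 -m creep '[{"hand":0,"travel":[0,0.05,0],"angular":[0,0,0]},{"hand":0,"travel":[0,0.1,0],"angular":[0,0,0]},{"hand":0,"travel":[0,0.15,0],"angular":[0,0,0]},{"hand":0,"travel":[0,0.2,0],"angular":[0,0,0]},{"hand":0,"travel":[0,0.2,0],"angular":[0,0,0]}]'
```

```text
clock: 12.7
eef_pos: [500.1, 170.6, 93.4]
tool_rot: [3.138, 0.001, 1.773]
force: [0.3, -0.4, -2.7]
width: 14.9
```

```bash
python3 -m creep '[{"hand":0,"travel":[0,0.07,0],"angular":[0,0,0]},{"hand":0,"travel":[0,0.14,0],"angular":[0,0,0]},{"hand":0,"travel":[0,0.21,0],"angular":[0,0,0]},{"hand":0,"travel":[0,0.28,0],"angular":[0,0,0]},{"hand":0,"travel":[0,0.35,0],"angular":[0,0,0]},{"hand":0,"travel":[0,0.35,0],"angular":[0,0,0]}]'
python3 - <<'E'
from h import *
d2=cam('side')
u,v=map(int,proj(d2,[560,183,110]));b=cv2.resize(d2['frame'][v-40:v+40,u-50:u+50,::-1],(750,600),interpolation=cv2.INTER_CUBIC)
cv2.imwrite('pics/s5.png',b)
E
```

```text
clock: 13.3
eef_pos: [503.6, 171.3, 93.4]
tool_rot: [3.137, 0.001, 1.773]
force: [-0.8, -0.7, -2.7]
width: 14.9
```

View pics/s5.png

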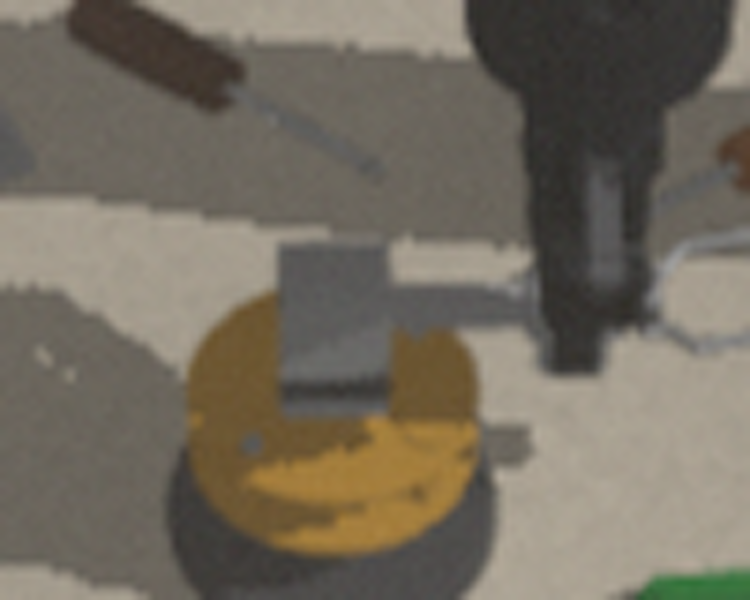

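Shank enters the head (crop 390,305), force near zero. Continue in.

```bash
python3 -m creep '[{"hand":0,"travel":[0,0.15,0],"angular":[0,0,0]},{"hand":0,"travel":[0,0.3,0],"angular":[0,0,0]},{"hand":0,"travel":[0,0.45,0],"angular":[0,0,0]},{"hand":0,"travel":[0,0.6,0],"angular":[0,0,0]},{"hand":0,"travel":[0,0.75,0],"angular":[0,0,0]},{"hand":0,"travel":[0,0.9,0],"angular":[0,0,0]},{"hand":0,"travel":[0,0.9,0],"angular":[0,0,0]}]'
```

```text
clock: 14.05
eef_pos: [512.7, 173.2, 93.5]
tool_rot: [3.137, 0.0, 1.773]
force: [-0.2, 0.1, -1.9]
width: 15.0
```

```bash
python3 -m creep '[{"hand":0,"travel":[0,0.15,0],"angular":[0,0,0]},{"hand":0,"travel":[0,0.3,0],"angular":[0,0,0]},{"hand":0,"travel":[0,0.45,0],"angular":[0,0,0]},{"hand":0,"travel":[0,0.6,0],"angular":[0,0,0]},{"hand":0,"travel":[0,0.75,0],"angular":[0,0,0]},{"hand":0,"travel":[0,0.9,0],"angular":[0,0,0]},{"hand":0,"travel":[0,0.9,0],"angular":[0,0,0]}]'
```

```text
clock: 14.75
eef_pos: [521.9, 175.1, 93.6]
tool_rot: [3.137, 0.0, 1.773]
force: [-0.4, -0.2, -1.2]
width: 14.8
```

```bash
python3 -m creep '[{"hand":0,"travel":[0,0.15,0],"angular":[0,0,0]},{"hand":0,"travel":[0,0.3,0],"angular":[0,0,0]},{"hand":0,"travel":[0,0.45,0],"angular":[0,0,0]},{"hand":0,"travel":[0,0.6,0],"angular":[0,0,0]},{"hand":0,"travel":[0,0.75,0],"angular":[0,0,0]},{"hand":0,"travel":[0,0.9,0],"angular":[0,0,0]},{"hand":0,"travel":[0,0.9,0],"angular":[0,0,0]}]'
```

```text
clock: 15.45
eef_pos: [531.0, 176.9, 93.6]
tool_rot: [3.136, 0.0, 1.773]
force: [0.9, -0.4, -1.8]
width: 15.2
```

```bash
python3 -m creep '[{"hand":0,"travel":[0,0.15,0],"angular":[0,0,0]},{"hand":0,"travel":[0,0.3,0],"angular":[0,0,0]},{"hand":0,"travel":[0,0.45,0],"angular":[0,0,0]},{"hand":0,"travel":[0,0.6,0],"angular":[0,0,0]},{"hand":0,"travel":[0,0.7,0],"angular":[0,0,0]},{"hand":0,"travel":[0,0.7,0],"angular":[0,0,0]}]'
```

```text
clock: 16.05
eef_pos: [538.0, 178.4, 93.6]
tool_rot: [3.136, 0.0, 1.772]
force: [1.0, 0.3, -2.0]
width: 14.8
```

```bash
python3 -m creep '[{"hand":0,"travel":[0,0.05,0],"angular":[0,0,0]},{"hand":0,"travel":[0,0.1,0],"angular":[0,0,0]},{"hand":0,"travel":[0,0.15,0],"angular":[0,0,0]},{"hand":0,"travel":[0,0.15,0],"angular":[0,0,0]}]'
```

```text
clock: 16.45
eef_pos: [539.6, 178.7, 93.6]
tool_rot: [3.136, 0.0, 1.772]
force: [-0.6, 0.3, -1.7]
width: 14.8
```

```bash
python3 -m creep '[{"hand":0,"travel":[0,0.05,0],"angular":[0,0,0]},{"hand":0,"travel":[0,0.1,0],"angular":[0,0,0]},{"hand":0,"travel":[0,0.1,0],"angular":[0,0,0]}]'
```

```text
clock: 16.75
eef_pos: [540.6, 178.9, 93.6]
tool_rot: [3.136, 0.0, 1.772]
force: [-0.5, 0.1, -2.6]
width: 15.0
```

```bash
python3 -m creep '[{"hand":0,"travel":[0,0.05,0],"angular":[0,0,0]},{"hand":0,"travel":[0,0.1,0],"angular":[0,0,0]},{"hand":0,"travel":[0,0.1,0],"angular":[0,0,0]}]'
```

```text
clock: 17.05
eef_pos: [541.7, 179.1, 93.6]
tool_rot: [3.136, 0.0, 1.772]
force: [-0.5, -0.2, -2.4]
width: 14.4
```

```bash
python3 -m creep '[{"hand":0,"travel":[0,0.05,0],"angular":[0,0,0]},{"hand":0,"travel":[0,0.1,0],"angular":[0,0,0]},{"hand":0,"travel":[0,0.1,0],"angular":[0,0,0]}]'
```

```text
clock: 17.35
eef_pos: [542.8, 179.3, 93.6]
tool_rot: [3.136, 0.0, 1.772]
force: [-0.2, -0.1, -1.4]
width: 15.0
```

```bash
python3 -m creep '[{"hand":0,"travel":[0,0.05,0],"angular":[0,0,0]},{"hand":0,"travel":[0,0.1,0],"angular":[0,0,0]},{"hand":0,"travel":[0,0.1,0],"angular":[0,0,0]}]'
```

```text
clock: 17.65
eef_pos: [543.8, 179.6, 93.6]
tool_rot: [3.136, 0.0, 1.772]
force: [-0.2, 0.2, -2.1]
width: 14.9
```

```bash
python3 -m creep '[{"hand":0,"travel":[0,0.05,0],"angular":[0,0,0]},{"hand":0,"travel":[0,0.1,0],"angular":[0,0,0]},{"hand":0,"travel":[0,0.1,0],"angular":[0,0,0]}]'
```

```text
clock: 17.95
eef_pos: [544.3, 179.6, 93.5]
tool_rot: [3.137, 0.0, 1.772]
force: [-0.6, -0.2, -1.7]
width: 14.4
```

```bash
python3 -m creep '[{"hand":0,"travel":[0,0.05,0],"angular":[0,0,0]},{"hand":0,"travel":[0,0.1,0],"angular":[0,0,0]},{"hand":0,"travel":[0,0.1,0],"angular":[0,0,0]}]'
```

```text
clock: 18.25
eef_pos: [544.3, 179.6, 93.4]
tool_rot: [3.139, 0.001, 1.773]
force: [-4.2, -0.8, 0.5]
width: 15.4
```

```bash
python3 -m creep '[{"hand":0,"travel":[0,0.05,0],"angular":[0,0,0]},{"hand":0,"travel":[0,0.1,0],"angular":[0,0,0]},{"hand":0,"travel":[0,0.1,0],"angular":[0,0,0]}]'
```

```text
clock: 18.55
eef_pos: [544.3, 179.6, 93.2]
tool_rot: [3.141, 0.001, 1.773]
force: [-5.3, -0.9, 0.5]
width: 15.3
```

The shoulder is home: motion stopped at x=544.3 while force rose to 5 N. Release, lift and look for the ring's tab.

```bash
python3 -m creep '[{"hand":0.5,"travel":[0,0,0],"angular":[0,0,0]},{"hand":0.5,"travel":[0,0,0],"angular":[0,0,0]},{"hand":0.5,"travel":[0,0,0],"angular":[0,0,0]},{"hand":0.5,"travel":[0,0,0],"angular":[0,0,0]},{"hand":0.5,"travel":[0,0,0],"angular":[0,0,0]},{"hand":0.5,"travel":[0,0,-1],"angular":[0,0,0]},{"hand":0.5,"travel":[0,0,-3],"angular":[0,0,0]},{"hand":0.5,"travel":[0,0,-7],"angular":[0,0,0]},{"hand":0.5,"travel":[0,-2,-9],"angular":[0,0,0]},{"hand":0.5,"travel":[0,-5,-9],"angular":[0,0,0]},{"hand":0.5,"travel":[0,-8,-9],"angular":[0,0,0]},{"hand":0.5,"travel":[0,-9,-9],"angular":[0,0,0]},{"hand":0.5,"travel":[0,-9,-9],"angular":[0,0,0]}]'
python3 - <<'E'
from h import *
import pickle
np.set_printoptions(precision=2,suppress=True)
s=st();print(s['eef_pos'],s['tool_rot'],s['force'])
D={n:cam(n) for n in('wrist','side','top')};pickle.dump(D,open('p6.pkl','wb'))
for t in ('pin_grip','ring_tab'):
  for n in D: print(n,t,[(np.round(x['at'],1),round(x['confidence'],2),np.round(proj(D[n],x['at']))) for x in ctrl.spot_point(n,t)][:3])
a=cv2.resize(D['wrist']['frame'][:,106:406,::-1],(400,512))
d2=D['side'];u,v=map(int,proj(d2,[500,175,110]));b=cv2.resize(d2['frame'][v-48:v+48,u-60:u+15,::-1],(400,512),interpolation=cv2.INTER_CUBIC)
cv2.imwrite('pics/w6.png',np.hstack([a,b]))
E
```

```text
clock: 19.85
eef_pos: [455.4, 161.5, 183.9]
tool_rot: [3.14, 0.001, 1.773]
force: [0.2, -0.4, 0.9]
width: 42.9
[455.44 161.52 183.91] [3.14 0.   1.77] [ 0.23 -0.35  0.87]
wrist pin_grip [(array([545.4, 183.2, 107.4]), 0.86, array([261., 296.])), (array([409.6, 182.9,   8.8]), 0.65, array([286., 132.])), (array([654.3,  -9.5,  -1.9]), 0.62, array([102., 285.]))]
side pin_grip [(array([544.4, 179.4, 108. ]), 0.98, array([263., 237.])), (array([405.8, 179.2,   5.2]), 0.85, array([318., 275.])), (array([656.7,  -8.9,   4.8]), 0.36, array([235., 210.]))]
top pin_grip [(array([654.6,  -9.2,   0.4]), 0.71, array([258., 187.])), (array([544. , 179.4, 102.7]), 0.68, array([170., 220.])), (array([404.2, 176.5,   4.8]), 0.66, array([175., 286.]))]
wrist ring_tab [(array([424.7, 151.8, 124.4]), 0.71, array([253., 164.]))]
side ring_tab [(array([423.2, 149.7, 120.2]), 0.49, array([317., 232.])), (array([287.9, 141.6,   8.7]), 0.49, array([367., 269.]))]
top ring_tab [(array([285.6, 145.4,   6.7]), 0.75, array([184., 340.])), (array([422.6, 153.2, 122.1]), 0.69, array([175., 277.]))]
```

View pics/w6.png

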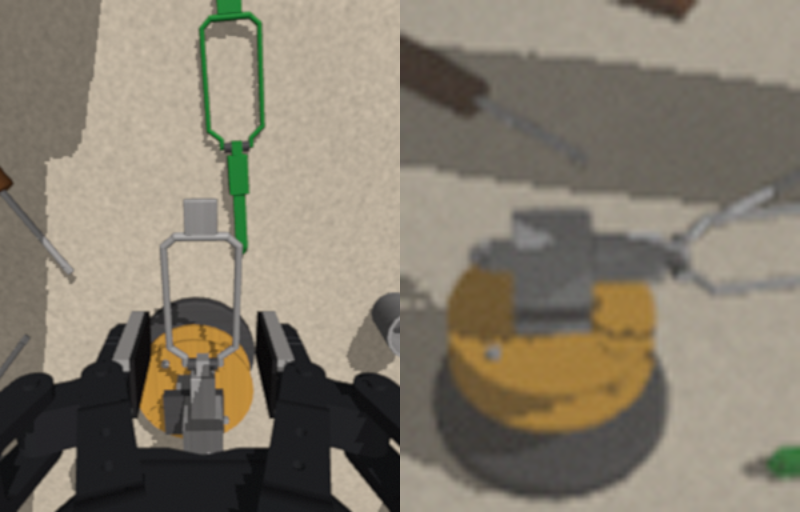

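```bash
python3 - <<'E'
from h import *
import pickle
np.set_printoptions(precision=2,suppress=True)
D=pickle.load(open('p6.pkl','rb'));d=D['wrist']
s=st();print(s['eef_pos'])
for nm,u,v,z in(('tab',256,162,122),('tabL',184*.75+106,162,122),('tabR',217*.75+106,162,122),('barL',161*.75+106,179,121),('barR',241*.75+106,179,121),('hingehub',203*.75+106,270,108),('shoulder L/R',188*.75+106,320,118),('R',222*.75+106,320,118)):
    p=atz(d,u,v,z);print(nm,p,'tool cm',tool(p))
E
```

```text
[456.48 161.66 182.91]
tab [423.14 153.67 122.  ] tool cm [-0.11 -3.43  6.09]
tabL [424.87 145.24 122.  ] tool cm [-0.97 -3.43  6.09]
tabR [421.31 162.63 122.  ] tool cm [ 0.8  -3.43  6.09]
barL [440.16 135.19 121.  ] tool cm [-2.26 -2.13  6.19]
barR [431.3  178.35 121.  ] tool cm [ 2.14 -2.14  6.19]
hingehub [519.52 175.08 108.  ] tool cm [0.06 6.44 7.5 ]
shoulder L/R [564.97 174.27 118.  ] tool cm [-0.93 10.88  6.5 ]
R [560.43 196.31 118.  ] tool cm [ 1.32 10.87  6.5 ]
```

Picture: pin through the hole, barrel at the face, nose showing behind the head (crop 480,255); ring open, tab at wrist (256,162) ≈ (423,153,122). Move over the tab, down, and pinch its outer part with the fingertips.

```bash
python3 -m creep '[{"hand":0.5,"travel":[-0.1,-2,0],"angular":[0,0,0]},{"hand":0.5,"travel":[-0.1,-3.9,1],"angular":[0,0,0]},{"hand":0.5,"travel":[-0.1,-3.9,3],"angular":[0,0,0]},{"hand":0.5,"travel":[-0.1,-3.9,5],"angular":[0,0,0]},{"hand":0.5,"travel":[-0.1,-3.9,6.2],"angular":[0,0,0]},{"hand":0.5,"travel":[-0.1,-3.9,6.7],"angular":[0,0,0]},{"hand":0.5,"travel":[-0.1,-3.9,6.7],"angular":[0,0,0]},{"hand":0.5,"travel":[-0.1,-3.9,6.7],"angular":[0,0,0]}]'
```

```text
clock: 21.1
eef_pos: [418.9, 153.0, 116.2]
tool_rot: [3.14, 0.001, 1.773]
force: [-0.6, -0.1, 0.1]
width: 43.0
```

```bash
python3 -m creep '[{"hand":0,"travel":[0,0,0],"angular":[0,0,0]},{"hand":0,"travel":[0,0,0],"angular":[0,0,0]},{"hand":0,"travel":[0,0,0],"angular":[0,0,0]},{"hand":0,"travel":[0,0,0],"angular":[0,0,0]},{"hand":0,"travel":[0,0,0],"angular":[0,0,0]},{"hand":0,"travel":[0,0,0],"angular":[0,0,0]}]'
```

```text
clock: 21.7
eef_pos: [419.2, 153.1, 116.3]
tool_rot: [3.14, 0.001, 1.773]
force: [0.3, -0.1, 0.8]
width: 15.4
```

```bash
python3 -m creep '[{"hand":0,"travel":[0,0,0],"angular":[0,0,0]},{"hand":0,"travel":[0,0,0],"angular":[0,0,0]}]'
python3 - <<'E'
from h import *
d=cam('wrist');cv2.imwrite('pics/w7.png',cv2.resize(d['frame'][140:340,156:356,::-1],(600,600),interpolation=cv2.INTER_CUBIC))
E
```

```text
clock: 21.9
eef_pos: [419.2, 153.1, 116.3]
tool_rot: [3.14, 0.001, 1.773]
force: [1.1, 0.3, 0.4]
width: 15.5
```

View pics/w7.png

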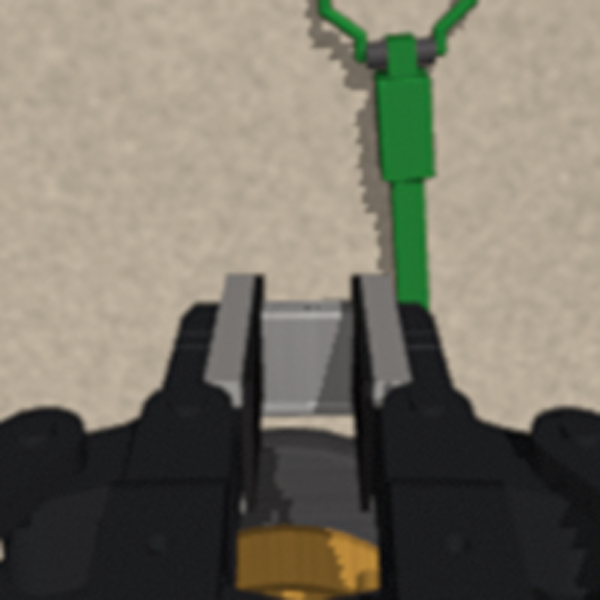

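Tab is between both pads. Swing up along the arc (radius 108 about the hinge), first to about 0.7 rad.

```bash
python3 -m creep '[{"hand":0,"travel":[0,0.15,-0.6],"angular":[0,0,0]},{"hand":0,"travel":[0,0.4,-1.65],"angular":[0,0,0]},{"hand":0,"travel":[0,0.8,-2.7],"angular":[0,0,0]},{"hand":0,"travel":[0,1.25,-3.65],"angular":[0,0,0]},{"hand":0,"travel":[0,1.25,-3.65],"angular":[0,0,0]}]'
```

```text
clock: 22.45
eef_pos: [431.3, 155.4, 153.4]
tool_rot: [3.14, 0.001, 1.772]
force: [0.3, -0.8, -4.5]
width: 15.4
```

```bash
python3 -m creep '[{"hand":0,"travel":[0,0.6,-0.9],"angular":[0,0,0]},{"hand":0,"travel":[0,1.25,-1.7],"angular":[0,0,0]},{"hand":0,"travel":[0,2,-2.5],"angular":[0,0,0]},{"hand":0,"travel":[0,2.8,-3.2],"angular":[0,0,0]},{"hand":0,"travel":[0,3.65,-3.85],"angular":[0,0,0]},{"hand":0,"travel":[0,4.6,-4.4],"angular":[0,0,0]},{"hand":0,"travel":[0,4.6,-4.4],"angular":[0,0,0]}]'
```

```text
clock: 23.15
eef_pos: [477.9, 165.1, 197.9]
tool_rot: [3.138, 0.0, 1.772]
force: [-0.4, 0.6, -6.5]
width: 14.9
```

```bash
python3 -m creep '[{"hand":0,"travel":[0,0.9,-0.3],"angular":[0,0,0]},{"hand":0,"travel":[0,1.9,-0.6],"angular":[0,0,0]},{"hand":0,"travel":[0,3,-0.8],"angular":[0,0,0]},{"hand":0,"travel":[0,4,-0.95],"angular":[0,0,0]},{"hand":0,"travel":[0,5.1,-1],"angular":[0,0,0]},{"hand":0,"travel":[0,6.2,-0.9],"angular":[0,0,0]},{"hand":0,"travel":[0,7.25,-0.7],"angular":[0,0,0]},{"hand":0,"travel":[0,8.3,-0.4],"angular":[0,0,0]},{"hand":0,"travel":[0,8.3,-0.4],"angular":[0,0,0]}]'
```

```text
clock: 24.05
eef_pos: [561.2, 182.0, 201.9]
tool_rot: [3.136, 0.0, 1.771]
force: [-0.4, -0.2, -0.4]
width: 0.2
```

The pinch slipped off the tab (width 0). Locate the tab.

```bash
python3 - <<'E'
from h import *
import pickle
D={n:cam(n) for n in('wrist','side','top')};pickle.dump(D,open('p8.pkl','wb'))
for t in ('pin_grip','pin_tip','ring_tab'):
  for n in D: print(n,t,[(np.round(x['at'],1),round(x['confidence'],2),np.round(proj(D[n],x['at']))) for x in ctrl.spot_point(n,t)][:4])
a=cv2.resize(D['wrist']['frame'][:,106:406,::-1],(400,512))
d2=D['side'];u,v=map(int,proj(d2,[545,180,150]));b=cv2.resize(d2['frame'][v-64:v+64,u-50:u+50,::-1],(400,512),interpolation=cv2.INTER_CUBIC)
cv2.imwrite('pics/w8.png',np.hstack([a,b]))
E
```

```text
wrist pin_grip [(array([409.9, 179.3,  10.2]), 0.92, array([285.,  22.])), (array([544.3, 176.5, 106.4]), 0.6, array([255., 171.])), (array([653.5,  -6.3,  -1. ]), 0.46, array([ 98., 204.]))]
side pin_grip [(array([544.5, 182. , 105.5]), 0.85, array([263., 239.])), (array([405.9, 176.1,   7.3]), 0.83, array([318., 273.]))]
top pin_grip [(array([403. , 179.7,   6.1]), 0.75, array([173., 287.])), (array([545.4, 177.4, 103.2]), 0.62, array([171., 219.])), (array([496.5, 349.2,  -0.6]), 0.51, array([108., 244.]))]
wrist pin_tip [(array([476.3, 199.1,   8.9]), 0.58, array([289.,  94.]))]
side pin_tip [(array([470.5, 201. ,   8.1]), 0.74, array([291., 277.])), (array([655.3,  -9.3,   2.1]), 0.67, array([235., 211.])), (array([609.1, 193.9, 110.5]), 0.53, array([235., 237.])), (array([ 7.107e+02, -3.355e+02, -1.000e-01]), 0.31, array([240., 149.]))]
top pin_tip [(array([473.7, 199.7,  10.6]), 0.63, array([167., 256.]))]
wrist ring_tab [(array([510.6, 168. , 211. ]), 0.8, array([250., 155.]))]
side ring_tab [(array([288.3, 139.6,   9. ]), 0.64, array([367., 268.])), (array([514.4, 168.6, 210.6]), 0.56, array([279., 203.]))]
top ring_tab [(array([289.8, 145.7,   9.1]), 0.8, array([184., 339.]))]
```

View pics/w8.png

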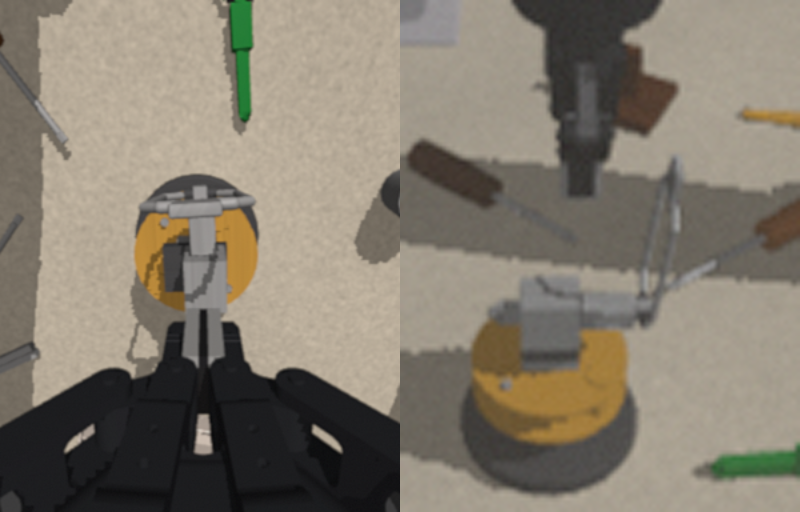

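Picture: pin stays home, ring stands upright at ≈1.44 rad (tab (512,168,211)). I'll push it over from behind with the fingers opened to straddle the tab and touch both wires.

```bash
python3 -m creep '[{"hand":0,"travel":[0,0,-2],"angular":[0,0,0]},{"hand":0,"travel":[0,0,-3.5],"angular":[0,0,0]},{"hand":0,"travel":[0,-3,-3.5],"angular":[0,0,0]},{"hand":0.4,"travel":[0,-6,-3.5],"angular":[0,0,0]},{"hand":0.4,"travel":[0,-7.8,-3.5],"angular":[0,0,0]},{"hand":0.4,"travel":[0,-7.8,-3.5],"angular":[0,0,0]},{"hand":0.4,"travel":[0,-7.8,-1.5],"angular":[0,0,0]},{"hand":0.4,"travel":[0,-7.8,0.3],"angular":[0,0,0]},{"hand":0.4,"travel":[0,-7.8,0.9],"angular":[0,0,0]},{"hand":0.4,"travel":[0,-7.8,0.9],"angular":[0,0,0]}]'
```

```text
clock: 25.65
eef_pos: [483.0, 166.0, 192.3]
tool_rot: [3.139, 0.0, 1.772]
force: [0.3, -0.2, 0.2]
width: 33.9
```

```bash
python3 -m creep '[{"hand":0.4,"travel":[0,1,0.1],"angular":[0,0,0]},{"hand":0.4,"travel":[0,1.6,0.2],"angular":[0,0,0]},{"hand":0.4,"travel":[0,2.3,0.3],"angular":[0,0,0]},{"hand":0.4,"travel":[0,3.1,0.3],"angular":[0,0,0]},{"hand":0.4,"travel":[0,3.9,0.4],"angular":[0,0,0]},{"hand":0.4,"travel":[0,4.7,0.55],"angular":[0,0,0]},{"hand":0.4,"travel":[0,5.5,0.8],"angular":[0,0,0]},{"hand":0.4,"travel":[0,6.2,1.1],"angular":[0,0,0]},{"hand":0.4,"travel":[0,6.2,1.1],"angular":[0,0,0]}]'
```

```text
clock: 26.55
eef_pos: [544.6, 178.5, 180.8]
tool_rot: [3.139, 0.001, 1.771]
force: [-0.3, 0.1, -0.2]
width: 34.2
```

```bash
python3 - <<'E'
from h import *
s=st();print(s['eef_pos'],s['force'])
for n in('wrist','side'):
  d=cam(n);print(n,[(np.round(x['at'],1),round(x['confidence'],2),np.round(proj(d,x['at']))) for x in ctrl.spot_point(n,'ring_tab')][:3])
E
```

```text
[544.55063518 178.45542996 180.82870664] [-0.27967653  0.08589579 -0.2465181 ]
wrist [(array([567. , 183.4, 202.6]), 0.62, array([258., 308.]))]
side [(array([289.7, 140.6,   6.1]), 0.8, array([366., 269.])), (array([564.6, 182.6, 199. ]), 0.71, array([255., 208.]))]
```

```bash
python3 -m creep '[{"hand":0.4,"travel":[0,0.7,0.4],"angular":[0,0,0]},{"hand":0.4,"travel":[0,1.4,0.8],"angular":[0,0,0]},{"hand":0.4,"travel":[0,2.05,1.35],"angular":[0,0,0]},{"hand":0.4,"travel":[0,2.6,1.9],"angular":[0,0,0]},{"hand":0.4,"travel":[0,3.15,2.55],"angular":[0,0,0]},{"hand":0.4,"travel":[0,3.6,3.2],"angular":[0,0,0]},{"hand":0.4,"travel":[0,4,3.9],"angular":[0,0,0]},{"hand":0.4,"travel":[0,4,3.9],"angular":[0,0,0]}]'
python3 - <<'E'
from h import *
s=st();print(s['eef_pos'],s['force'])
for n in('wrist','side'):
  d=cam(n);print(n,[(np.round(x['at'],1),round(x['confidence'],2),np.round(proj(d,x['at']))) for x in ctrl.spot_point(n,'ring_tab')][:3])
E
```

```text
clock: 27.55
eef_pos: [582.4, 186.0, 141.1]
tool_rot: [-3.141, 0.001, 1.772]
force: [0.6, -0.7, -0.4]
width: 34.1
[582.4212193  186.03493211 141.07549853] [ 0.62492062 -0.71916516 -0.42354205]
wrist [(array([611.6, 196.3, 153.8]), 0.9, array([265., 308.])), (array([502.8, 346.6,  -3.3]), 0.21, array([436., 131.]))]
side [(array([615.2, 192.9, 151.5]), 0.67, array([232., 224.])), (array([288.8, 140.6,  11.2]), 0.64, array([367., 268.]))]
```

Ring at ≈2.68. Lift, shut the fingers, go above the tab.

```bash
python3 -m creep '[{"hand":0.4,"travel":[0,-0.3,-2],"angular":[0,0,0]},{"hand":0.4,"travel":[0,0,-3.6],"angular":[0,0,0]},{"hand":0,"travel":[0,2.5,-3.6],"angular":[0,0,0]},{"hand":0,"travel":[0,4.4,-3.6],"angular":[0,0,0]},{"hand":0,"travel":[0.1,4.4,-3.6],"angular":[0,0,0]},{"hand":0,"travel":[0.1,4.4,-3.6],"angular":[0,0,0]},{"hand":0,"travel":[0.1,4.4,-2],"angular":[0,0,0]},{"hand":0,"travel":[0.1,4.4,-1],"angular":[0,0,0]},{"hand":0,"travel":[0.1,4.4,0],"angular":[0,0,0]},{"hand":0,"travel":[0.1,4.4,1],"angular":[0,0,0]},{"hand":0,"travel":[0.1,4.4,1.5],"angular":[0,0,0]},{"hand":0,"travel":[0.1,4.4,1.5],"angular":[0,0,0]}]'
python3 - <<'E'
from h import *
s=st();print(s['eef_pos'],s['force'])
for n in('wrist','side'):
  d=cam(n);print(n,[(np.round(x['at'],1),round(x['confidence'],2),np.round(proj(d,x['at']))) for x in ctrl.spot_point(n,'ring_tab')][:3])
E
```

```text
clock: 28.95
eef_pos: [624.8, 195.8, 126.7]
tool_rot: [-3.142, 0.001, 1.772]
force: [0.3, -0.3, -0.9]
width: -0.3
[624.81493625 195.77692207 126.72836282] [ 0.33105527 -0.29154434 -0.94537608]
wrist [(array([620.7, 197.1, 125.7]), 0.56, array([261., 239.]))]
side [(array([289.3, 141.2,   7.6]), 0.72, array([366., 269.])), (array([458.5,  -5.5,   3. ]), 0.66, array([303., 221.])), (array([623.2, 195.1, 123. ]), 0.61, array([228., 233.]))]
```

```bash
python3 -m creep '[{"hand":0,"travel":[0,0,0.3],"angular":[0,0,0]},{"hand":0,"travel":[0,0,0.6],"angular":[0,0,0]},{"hand":0,"travel":[0,0,0.9],"angular":[0,0,0]},{"hand":0,"travel":[0,0,1.2],"angular":[0,0,0]},{"hand":0,"travel":[0,0,1.2],"angular":[0,0,0]}]'
```

```text
clock: 29.65
eef_pos: [626.4, 196.2, 116.1]
tool_rot: [3.138, 0.0, 1.772]
force: [0.9, 0.0, 2.1]
width: 0.1
```

```bash
python3 -m creep '[{"hand":0,"travel":[0,0,0.1],"angular":[0,0,0]},{"hand":0,"travel":[0,0,0.2],"angular":[0,0,0]},{"hand":0,"travel":[0,0,0.3],"angular":[0,0,0]},{"hand":0,"travel":[0,0,0.3],"angular":[0,0,0]}]'
```

```text
clock: 30.05
eef_pos: [627.1, 196.4, 113.5]
tool_rot: [3.136, 0.0, 1.772]
force: [1.8, -0.7, 2.2]
width: 0.3
```

```bash
python3 -m creep '[{"hand":0,"travel":[0,0,0.1],"angular":[0,0,0]},{"hand":0,"travel":[0,0,0.2],"angular":[0,0,0]},{"hand":0,"travel":[0,0,0.3],"angular":[0,0,0]},{"hand":0,"travel":[0,0,0.3],"angular":[0,0,0]}]'
```

```text
clock: 30.45
eef_pos: [626.6, 196.3, 110.0]
tool_rot: [3.138, 0.0, 1.772]
force: [-0.3, -0.2, 0.4]
width: 0.2
```

```bash
python3 -m creep '[{"hand":0,"travel":[0,0,0.1],"angular":[0,0,0]},{"hand":0,"travel":[0,0,0.2],"angular":[0,0,0]},{"hand":0,"travel":[0,0,0.3],"angular":[0,0,0]},{"hand":0,"travel":[0,0,0.3],"angular":[0,0,0]}]'
```

```text
clock: 30.85
eef_pos: [626.2, 196.1, 106.4]
tool_rot: [3.139, 0.0, 1.772]
force: [0.1, 0.2, 0.3]
width: -0.1
```

```bash
python3 -m creep '[{"hand":0,"travel":[0,0,0.1],"angular":[0,0,0]},{"hand":0,"travel":[0,0,0.2],"angular":[0,0,0]},{"hand":0,"travel":[0,0,0.3],"angular":[0,0,0]},{"hand":0,"travel":[0,0,0.3],"angular":[0,0,0]}]'
```

```text
clock: 31.25
eef_pos: [626.0, 196.1, 103.3]
tool_rot: [3.139, 0.001, 1.772]
force: [-0.1, -0.3, 0.2]
width: -0.0
```

```bash
python3 - <<'E'
from h import *
for n in('wrist','side'):
  d=cam(n)
  for t in('ring_tab','pin_grip'):print(n,t,[(np.round(x['at'],1),round(x['confidence'],2)) for x in ctrl.spot_point(n,t)][:3])
E
```

```text
wrist ring_tab [(array([622.1, 195.9, 100. ]), 0.95)]
wrist pin_grip [(array([541.4, 178.7, 107. ]), 0.58)]
side ring_tab [(array([620.4, 195.1,  99.1]), 0.69), (array([287.5, 142.6,  11.3]), 0.45)]
side pin_grip [(array([408.2, 175.6,   3.9]), 0.58), (array([544.9, 182.9, 106. ]), 0.57)]
```

```bash
python3 -m creep '[{"hand":0,"travel":[0,0,0.1],"angular":[0,0,0]},{"hand":0,"travel":[0,0,0.2],"angular":[0,0,0]},{"hand":0,"travel":[0,0,0.3],"angular":[0,0,0]},{"hand":0,"travel":[0,0,0.3],"angular":[0,0,0]}]'
```

```text
clock: 31.95
eef_pos: [626.1, 196.1, 100.3]
tool_rot: [3.139, 0.0, 1.772]
force: [-0.3, 0.2, 0.1]
width: -0.4
```

```bash
python3 -m creep '[{"hand":0,"travel":[0,0,0.1],"angular":[0,0,0]},{"hand":0,"travel":[0,0,0.2],"angular":[0,0,0]},{"hand":0,"travel":[0,0,0.2],"angular":[0,0,0]}]'
```

```text
clock: 32.25
eef_pos: [626.2, 196.2, 98.4]
tool_rot: [3.139, 0.0, 1.772]
force: [-0.1, -0.3, 2.0]
width: -0.1
```

```bash
python3 -m creep '[{"hand":0,"travel":[0,0,0.1],"angular":[0,0,0]},{"hand":0,"travel":[0,0,0.2],"angular":[0,0,0]},{"hand":0,"travel":[0,0,0.2],"angular":[0,0,0]}]'
```

```text
clock: 32.55
eef_pos: [626.3, 196.3, 96.8]
tool_rot: [3.138, 0.0, 1.772]
force: [-1.1, -0.4, 5.0]
width: 0.4
```

```bash
python3 -m creep '[{"hand":0,"travel":[0,0,0.1],"angular":[0,0,0]},{"hand":0,"travel":[0,0,0.2],"angular":[0,0,0]},{"hand":0,"travel":[0,0,0.2],"angular":[0,0,0]}]'
```

```text
clock: 32.85
eef_pos: [626.6, 196.3, 95.5]
tool_rot: [3.138, 0.0, 1.772]
force: [-2.2, -0.7, 8.6]
width: 0.1
```

Contact resumes only below z≈98 (stop side) after a force drop at ≈112: it seems snapped. Lift off and check.

```bash
python3 -m creep '[{"hand":0,"travel":[0,0,-0.5],"angular":[0,0,0]},{"hand":0,"travel":[0,0,-1.5],"angular":[0,0,0]},{"hand":0,"travel":[0,0,-4],"angular":[0,0,0]},{"hand":0,"travel":[0,0,-8],"angular":[0,0,0]},{"hand":0,"travel":[0,3,-11],"angular":[0,0,0]},{"hand":0,"travel":[0,5,-12],"angular":[0,0,0]},{"hand":0,"travel":[0,5,-12],"angular":[0,0,0]},{"hand":0,"travel":[0,5,-12],"angular":[0,0,0]}]'
python3 - <<'E'
from h import *
D={n:cam(n) for n in('wrist','side','top')}
for t in ('pin_grip','pin_tip','ring_tab'):
  for n in D: print(n,t,[(np.round(x['at'],1),round(x['confidence'],2)) for x in ctrl.spot_point(n,t)][:4])
a=cv2.resize(D['wrist']['frame'][20:276,156:356,::-1],(400,512))
d2=D['side'];u,v=map(int,proj(d2,[575,185,100]));b=cv2.resize(d2['frame'][v-48:v+48,u-38:u+37,::-1],(400,512),interpolation=cv2.INTER_CUBIC)
cv2.imwrite('pics/w9.png',np.hstack([a,b]))
E
```

```text
clock: 33.65
eef_pos: [674.3, 206.0, 215.1]
tool_rot: [3.139, 0.0, 1.772]
force: [-1.1, -0.1, -1.2]
width: 0.2
wrist pin_grip [(array([546.8, 178.2, 105.6]), 0.59)]
side pin_grip [(array([547.8, 181.3, 108.6]), 0.67), (array([406.5, 178.6,   7.4]), 0.64)]
top pin_grip [(array([406. , 179.3,   6.5]), 0.86), (array([542.7, 179.8, 103.2]), 0.69)]
wrist pin_tip [(array([612.9, 192.8, 112.2]), 0.77)]
side pin_tip [(array([611.9, 188.8, 112.4]), 0.85), (array([473.3, 202.4,   5.8]), 0.64)]
top pin_tip [(array([473.5, 199.3,   9.2]), 0.68), (array([612.4, 193.2, 110.7]), 0.6)]
wrist ring_tab [(array([620.9, 197.1, 102.1]), 0.61)]
side ring_tab [(array([290.3, 140.6,   9.9]), 0.74), (array([624.9, 195.2,  99.3]), 0.69)]
top ring_tab [(array([621.8, 195.2, 101.6]), 0.65), (array([291.7, 145.4,   7.1]), 0.54)]
```

View pics/w9.png

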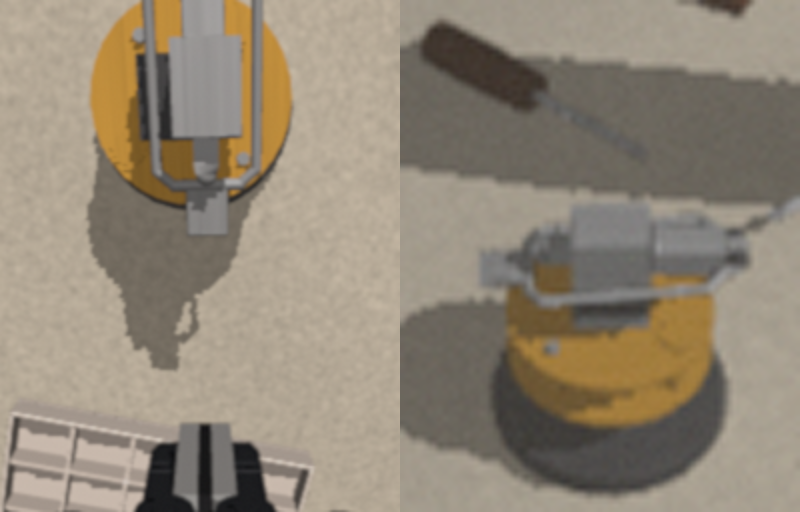

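Picture: ring down around the head, nose drawn over the cross bar (left crop 205,175), tab (622,196,101) below the tip (612,192,112): locked, about 3.2+. As insurance that the barrel is still home, a light push on the hinge end from behind.

```bash
python3 -m creep '[{"hand":0,"travel":[0,-4,0],"angular":[0,0,0]},{"hand":0,"travel":[0,-8,0],"angular":[0,0,0]},{"hand":0,"travel":[0,-12,0],"angular":[0,0,0]},{"hand":0,"travel":[0,-16,0],"angular":[0,0,0]},{"hand":0,"travel":[0,-20,0],"angular":[0,0,0]},{"hand":0,"travel":[0,-21.5,0],"angular":[0,0,0]},{"hand":0,"travel":[0,-21.5,4],"angular":[0,0,0]},{"hand":0,"travel":[0,-21.5,8],"angular":[0,0,0]},{"hand":0,"travel":[0,-21.5,11.5],"angular":[0,0,0]},{"hand":0,"travel":[0,-21.5,11.5],"angular":[0,0,0]},{"hand":0,"travel":[0,-20,11.5],"angular":[0,0,0]},{"hand":0,"travel":[0,-18.8,11.5],"angular":[0,0,0]},{"hand":0,"travel":[0,-18.3,11.5],"angular":[0,0,0]},{"hand":0,"travel":[0,-18.3,11.5],"angular":[0,0,0]}]'
```

```text
clock: 35.65
eef_pos: [497.4, 170.2, 101.4]
tool_rot: [3.135, -0.0, 1.771]
force: [0.9, 0.2, 0.7]
width: 0.1
```

```bash
python3 -m creep '[{"hand":0,"travel":[0,0.1,0],"angular":[0,0,0]},{"hand":0,"travel":[0,0.2,0],"angular":[0,0,0]},{"hand":0,"travel":[0,0.3,0],"angular":[0,0,0]},{"hand":0,"travel":[0,0.4,0],"angular":[0,0,0]},{"hand":0,"travel":[0,0.4,0],"angular":[0,0,0]}]'
```

```text
clock: 36.15
eef_pos: [501.4, 171.0, 101.4]
tool_rot: [3.135, -0.0, 1.771]
force: [-0.3, -0.8, -0.4]
width: -0.2
```

```bash
python3 -m creep '[{"hand":0,"travel":[0,0.1,0],"angular":[0,0,0]},{"hand":0,"travel":[0,0.2,0],"angular":[0,0,0]},{"hand":0,"travel":[0,0.3,0],"angular":[0,0,0]},{"hand":0,"travel":[0,0.3,0],"angular":[0,0,0]}]'
```

```text
clock: 36.55
eef_pos: [504.5, 171.6, 101.4]
tool_rot: [3.135, -0.0, 1.771]
force: [-0.0, -0.4, 0.2]
width: -0.3
```

```bash
python3 -m creep '[{"hand":0,"travel":[0,0.1,0],"angular":[0,0,0]},{"hand":0,"travel":[0,0.2,0],"angular":[0,0,0]},{"hand":0,"travel":[0,0.2,0],"angular":[0,0,0]}]'
```

```text
clock: 36.85
eef_pos: [506.3, 171.9, 101.3]
tool_rot: [3.136, -0.0, 1.771]
force: [-0.5, 0.3, 0.3]
width: 0.4
```

```bash
python3 -m creep '[{"hand":0,"travel":[0,0.1,0],"angular":[0,0,0]},{"hand":0,"travel":[0,0.2,0],"angular":[0,0,0]},{"hand":0,"travel":[0,0.2,0],"angular":[0,0,0]}]'
```

```text
clock: 37.15
eef_pos: [506.4, 171.9, 101.0]
tool_rot: [3.139, 0.0, 1.771]
force: [-4.0, -1.1, 3.0]
width: 0.3
```

```bash
python3 -m creep '[{"hand":0,"travel":[0,0.1,0],"angular":[0,0,0]},{"hand":0,"travel":[0,0.2,0],"angular":[0,0,0]},{"hand":0,"travel":[0,0.2,0],"angular":[0,0,0]}]'
```

```text
clock: 37.45
eef_pos: [506.4, 171.8, 100.7]
tool_rot: [-3.14, 0.001, 1.772]
force: [-6.4, -1.1, 4.3]
width: -0.1
```

Stiff contact at once, 6 N with no travel: the barrel is home. Back away and hand in.

```bash
python3 -m creep '[{"hand":0,"travel":[0,-1,0],"angular":[0,0,0]},{"hand":0,"travel":[0,-3,0],"angular":[0,0,0]},{"hand":0,"travel":[0,-5,-2],"angular":[0,0,0]},{"hand":0,"travel":[0,-6,-6],"angular":[0,0,0]},{"hand":0,"travel":[0,-6,-10],"angular":[0,0,0]},{"hand":0,"travel":[0,-6,-12],"angular":[0,0,0]},{"hand":0,"travel":[0,-6,-12],"angular":[0,0,0]},{"hand":0,"travel":[0,-6,-12],"angular":[0,0,0]}]'
python3 - <<'E'
from h import *
for n in('wrist','side','top'):
  cam(n)
  for t in ('pin_grip','pin_tip','ring_tab'): print(n,t,[(np.round(x['at'],1),round(x['confidence'],2)) for x in ctrl.spot_point(n,t) if x['at'][2]>50])
print(st()['force'],ctrl.finish_job())
E
```

```text
clock: 38.25
eef_pos: [448.4, 160.1, 221.0]
tool_rot: [3.141, 0.001, 1.771]
force: [-0.6, -0.3, 0.7]
width: -0.1
wrist pin_grip []
wrist pin_tip [(array([611.7, 191. , 109.7]), 0.43)]
wrist ring_tab [(array([621.7, 198.1, 101.3]), 0.5)]
side pin_grip [(array([547.3, 180.2, 106.5]), 0.66)]
side pin_tip [(array([608.3, 191.6, 112.4]), 0.66)]
side ring_tab [(array([622.7, 195.8,  99.3]), 0.76)]
top pin_grip [(array([544.2, 180.7, 105. ]), 0.6)]
top pin_tip [(array([614. , 193. , 110.5]), 0.97)]
top ring_tab [(array([621.1, 197.3, 103.1]), 0.65)]
the job is handed in; nothing more can be done
[-1.16246043 -0.26377002  0.29428465] None
```

The linchpin is in the post's cross hole with its barrel against the face, and I judge the ring locked past the pin's end. I handed the job in at about 39 s; it reports no verdict.

**Insertion:** I found the post's head in the wrist camera, about 6 mm off nominal and turned 0.20 rad. The pin went in with almost no force, and the shoulder stopped the motion at about 5 N.

**Ring:** The pinch slipped off the tab partway up, with the ring nearly upright. I then pushed it over from behind and pressed the tab down with shut fingers.

**Last checks:**
- **Barrel home:** a 6 N push on the hinge end from behind moved nothing.
- **Lock:** the tab reads about 6 mm below the hinge's estimated height and about 10 mm below the tip. In the last picture the nose lies over the cross bar. That gives a ring angle of roughly 3.2 to 3.26.
- **Release:** the robot is clear of everything.

**Less certain:** the highest force I read near the snap was 2 N, not the stated 5 to 10 N, because readings come only at the end of each move. The lock rests on the force drop, the tab's height and the picture. The position networks scatter by a few mm, up to about 6 mm on the tip's x. I did not measure the bystanders again after the start; I felt no unexpected contact with anything on the bench.

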